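Lay out tea for one

ROBOT

A 7-joint arm with a two-finger parallel gripper is mounted at the origin on a cart in front of the work surface, level with it; the furniture and walls round the work are solid. World frame = base frame: x ahead of the robot, y to its left, z up, the work surface at z = 0. Lengths are in m, angles in rad, forces in N, time in s.
With the tool pointing down it reaches from about 0.425 to 0.825 m from the base axis. Payload 3.6 kg.
Tool frame: the origin (TCP) lies on the centre line of the jaws, within the pads' length; the fingertips stand 11 mm ahead of it and the grasp point (between the pads) lies 8 mm behind it; z points along the fingers, y is the line along which they close (so a half turn about z gives the same grasp; the last joint's range is limited). The gripper opens to 93 mm and grips with 3 to 60 N. Pads are 15 mm wide; open, the fingers measure 128 mm over their backs; the gripper's body (75 mm by 188 mm) begins 65 mm behind the grasp point.
Start: joints at [-1.298, 0.615, -0.013, 1.423, 0.008, 1.103, -0.04], TCP at [0.191, 0.621, 0.23] pointing down, gripper open.
Joint ranges: [-3.12, 3.12], [-0.3, 2.06], [-1.34, 1.32], [0.26, 2.42], [-1.36, 4.5], [0.01, 1.98], [-2.84, 2.84]. Speed limits (rad/s): [2.79, 2.79, 3.14, 3.14, 3.14, 3.14, 3.14].

INTERFACE

Orientations are given as a 3x3 rotation matrix whose columns are the frame's x, y, z axes.
In Python, from station import robot gives the robot as it stands.
- The arm moves only by the shell command python3 -m inch 'ROWS' [FORCE]. ROWS is JSON, a list that holds one entry, the list of rows, each a list of 7 numbers: the opening, from 0 (shut) to 1 (fully open), then the shift along the world's x, y, z in m, then the turn, a rotation vector about the world's x, y, z in degrees. In form: [[[gripper, tx, ty, tz, rx, ry, rz], ...]]. A call has 1 to 20 rows; each row shifts and turns the commanded pose from where the row before left it; what a row does not reach is not made up. A row lasts 1/10 s, in which the tool goes at most 50 mm and 8.59 degrees, less where a joint would pass 70% of its speed; a pose out of reach is approached as far as the arm can. A call with a gripper value outside its range is refused whole. The fingers move at their own pace and stop on an object; FORCE is the grip in N (left out, the last holds). Time passes only in rows, so rows that do not move let the fingers close. It gives the time, the measured TCP pose, the force and the opening at its end, in the units of the state.
- robot.sense(): the state, without advancing time (a new reading comes with each control period).
- robot.camera(name): name is "scene" or "top"; returns the picture (400x640x3 uint8, red, green, blue); there is no depth.
- robot.camera_info(name): a dict with "K" (3x3 intrinsics, pixels), "R" (3x3) and "t" (3): a world point X has camera coordinates R X + t. Camera axes: x right, y down, z forward; pixel columns grow to the right and rows downward; lengths in m; the calibration is good to about 2 mm. A picture is of the moment at which its call begins. camera_info takes no time and is no camera call.
- robot.close_job(): hands the job in, once; it reports no verdict.
The state is a dict: "t": time; "qpos": joint angles; "qvel": joint speeds; "effort": joint torques, N m; "tcp_pos": TCP position; "tcp_rot": TCP orientation; "force": force on the tool from outside, world axes, zero at the start; "torque": the same for the moment, N m; "gripper_width": finger opening in m.
Only numpy, scipy, OpenCV 4.12 (cv2) and the standard library are available. Lean on these libraries where they do the work, as an engineer would, in place of code of your own. Each camera call takes 0.05 s, during which the arm holds its last target. There are 200 camera calls.

TASK

Lay out tea for one round the saucer and the teapot, which stay where they stand: put the lid on the teapot, stand the tea glass in the middle of the saucer, and set the square coaster on the worktop midway between saucer and teapot with the shaker standing on the coaster. Lay the teaspoon on the worktop close beside the saucer, on the side away from the teapot, pointing straight away from you (either end first). Do not push the matchbox or the spice jar about.

Things in the scene. Friction and masses are not known exactly. Their poses are not given: they have to be found in the camera images.
- saucer: round tea saucer with a patterned rim, 109 mm across, 14 mm high at the rim, standing on the worktop; its flat floor is 5 mm above the worktop. Origin: centre of the underside; its x axis always starts parallel to world x, y to world y. Empty at the start. Loose: leave it where it stands
- teapot: round light-grey metal teapot without its lid, with one red handle; body about 142 mm across and 82 mm high, standing on the worktop. Origin: on the worktop 7 mm from the axis of the body. The handle (reaching 98 mm from the origin, 7 to 76 mm up) points away from the robot, within about 0.3 rad; the spout points towards the robot. Loose, 0.6 kg: leave it where it stands
- pot_mouth (a point): centre of the open mouth of the teapot, on the axis of its body at the height of its rim, 82 mm above the worktop; the lid's underside rests at this height
- lid: light-grey round pot lid, 116 mm across, lying on the worktop; origin: centre of the underside. The plate is 10 mm thick (gently domed), with a red knob 28 mm in diameter in the middle, from 10 to 28 mm above the underside; grasp the knob
- glass: tulip tea glass, clear with a gilt rim, 58 mm across at the rim, foot 44 mm across, 90 mm high, upright on the worktop in reach towards the left or the right side (a like glass far back against the wall is no part of the job); origin: centre of the underside. It behaves as a body 58 mm wide when gripped near or above half height
- shaker: glass shaker with white contents and a white perforated cap, 42 mm in diameter, 80 mm high (body to 60 mm, cap above), upright on the worktop; origin: centre of the underside
- coaster: square wooden coaster with a cork top, 60 x 60 x 14 mm (wood to 11 mm high, the cork 50 x 50 mm), lying flat on the worktop; origin: centre of the underside, x and y along its sides
- spoon: steel teaspoon, 128 mm long, 26 mm wide at the bowl, 10 mm high, lying on the worktop; origin: the middle of its length, on the worktop; its y axis runs along the spoon. Can be taken across its middle with the fingertips close to the worktop
- matchbox: bystander: matchbox 36 x 54 x 15 mm lying on the worktop; origin: centre of the underside
- jar: bystander: glass spice jar with a black cap, 43 mm in diameter, 96 mm high, taller than the shaker, standing in the front part of the worktop; origin: centre of the underside

How it is judged:
At the end, for the whole second after the job is handed in: Lid level on pot, glass upright on saucer (both centred to 14 mm); coaster flat, 95-175 mm from saucer and pot centres, 28 mm off the saucer's cross line; shaker on it to 15 mm; spoon flat on the side away from the pot, 60-115 mm beside and 50 mm along, within 15 deg; all at rest (horizontal distance between lid and pot_mouth below 0.014 m and z of lid in the frame of pot_mouth between -0.006 and 0.006 m and angle between each of lid, shaker's own z axis and vertical below 0.1 rad and horizontal distance between glass and saucer below 0.014 m and z of glass in the frame of saucer between 0.001 and 0.014 m and angle between glass's own z axis and vertical below 0.12 rad and horizontal distance between coaster and saucer between 0.095 and 0.175 m and horizontal distance between coaster and pot_mouth between 0.095 and 0.175 m and x of coaster in the frame of saucer between -0.028 and 0.028 m and height (world z) of each of coaster, spoon below 0.005 m and angle between coaster's own z axis and vertical below 0.08 rad and horizontal distance between shaker and coaster below 0.015 m and z of shaker in the frame of coaster between 0.01 and 0.018 m and horizontal distance between spoon and pot_mouth above 0.27 m and (y of spoon in the frame of saucer between 0.06 and 0.115 m or y of spoon in the frame of saucer between -0.115 and -0.06 m) and x of spoon in the frame of saucer between -0.05 and 0.05 m and angle between the y axis of spoon and the x axis of saucer, either way round below 0.26 rad and linear speed of each of lid, glass, shaker, coaster, spoon below 0.02 m/s); the robot touches nothing.
It fails at once if the saucer is shifted by more than 20 mm (distance of saucer from where it was at the start of the episode above 0.02 m).
It fails at once if the teapot is shifted by more than 20 mm (distance of teapot from where it was at the start of the episode above 0.02 m).
It fails at once if the matchbox is shifted by more than 25 mm (distance of matchbox from where it was at the start of the episode above 0.025 m).
It fails at once if the spice jar is shifted by more than 25 mm (distance of jar from where it was at the start of the episode above 0.025 m).
It also fails if it takes over 131 s, if anything falls off the work surface, if the arm or the gripper's body presses on something with over 40 N, if the wrist force passes 120 N, or if a joint passes its speed limit or range.

## Working session

There is one attempt and no reset: what is moved stays moved. The work goes in short steps, Python scripts to look and compute and a shell command to move; the robot and the scene stay as the last step left them, time stands still between calls to the robot, and variables do not carry over. Pictures are saved under pics/ and viewed, on a budget of 14 in all, crops included, one or two more only if the job needs it, and the job is handed in when it is done.

```bash
ls; mkdir -p pics
python3 - <<'E'
from station import robot
import cv2,numpy as np
for n in("scene","top"):
    im=robot.camera(n);cv2.imwrite(f"pics/{n}0.png",im[:,:,::-1])
    i=robot.camera_info(n);print(n,np.round(i["K"],1).tolist(),np.round(i["R"],3).tolist(),np.round(i["t"],3).tolist())
s=robot.sense();print(s["t"],s["tcp_pos"],np.round(s["tcp_rot"],3).tolist(),s["gripper_width"])
E
```

```text
pics
scene [[372.1, 0.0, 319.1], [0.0, 372.1, 205.8], [0.0, 0.0, 1.0]] [[0.787, -0.617, -0.003], [-0.439, -0.557, -0.704], [0.433, 0.556, -0.71]] [-0.429, 0.292, 0.743]
top [[394.9, 0.0, 326.2], [0.0, 394.9, 195.1], [0.0, 0.0, 1.0]] [[0.027, -1.0, -0.0], [-0.996, -0.027, -0.08], [0.08, 0.003, -0.997]] [-0.007, 0.528, 1.178]
0.1 [0.19114672 0.62055523 0.22863309] [[-0.956, 0.294, -0.001], [0.294, 0.956, -0.002], [0.0, -0.002, -1.0]] 0.0928489640409501
```

View pics/top0.png

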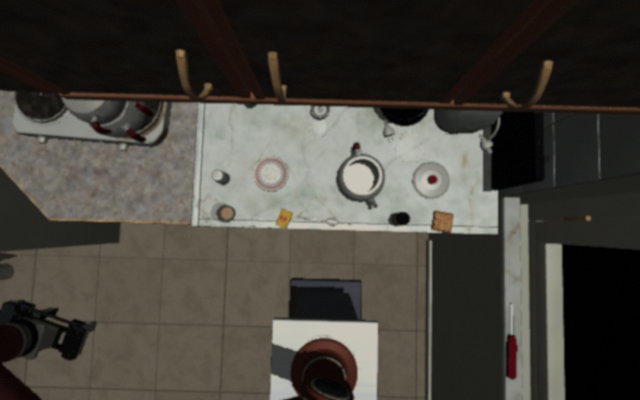

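View pics/scene0.png

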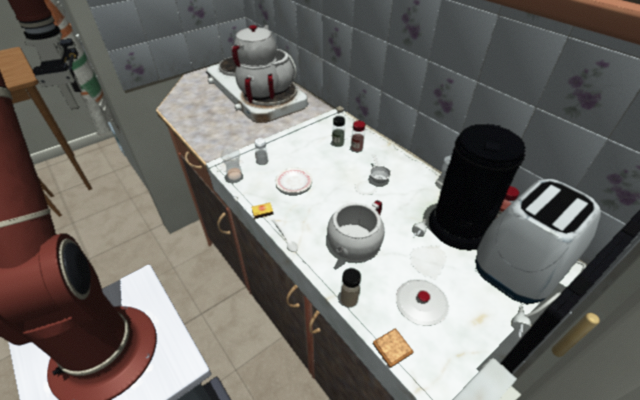

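The top view shows the saucer (271,174), pot (361,177), lid (431,180) and coaster (442,222). It also shows the jar (400,218), matchbox (284,218) and spoon (297–337,218), with the shaker and glass at about (219,177) and (226,213). I'll enlarge it to get precise positions.

```bash
cat > h.py <<'E'
import numpy as np,cv2
from station import robot
def ray(n,u,v,z):
    i=robot.camera_info(n);K,R,t=(np.array(i[k]) for k in"KRt")
    c=-R.T@t;d=R.T@np.linalg.solve(K,[u,v,1.]);return (c+d*(z-c[2])/d[2])[:2].round(4)
def px(n,X):
    i=robot.camera_info(n);K,R,t=(np.array(i[k]) for k in"KRt")
    p=K@(R@np.array(X)+t);return (p[:2]/p[2]).round(1)
E
python3 - <<'E'
import cv2
a=cv2.imread("pics/top0.png")[95:240,195:335];b=cv2.imread("pics/top0.png")[95:240,325:465]
f=lambda x:cv2.resize(x,None,fx=4,fy=4,interpolation=cv2.INTER_CUBIC)
c=cv2.imread("pics/top0.png")[140:240,195:350];d=cv2.imread("pics/top0.png")[140:240,320:475]
g=lambda x:cv2.resize(x,None,fx=5.1,fy=3*1.0,interpolation=cv2.INTER_CUBIC)
h=lambda x:cv2.resize(x,(775,500),interpolation=cv2.INTER_CUBIC)
cv2.imwrite("pics/c1.png",h(c));cv2.imwrite("pics/c2.png",h(d))
s=cv2.imread("pics/scene0.png")[110:290,200:350]
cv2.imwrite("pics/c3.png",cv2.resize(s,(500,600),interpolation=cv2.INTER_CUBIC))
E
```

```text
(no output)
```

View pics/c1.png

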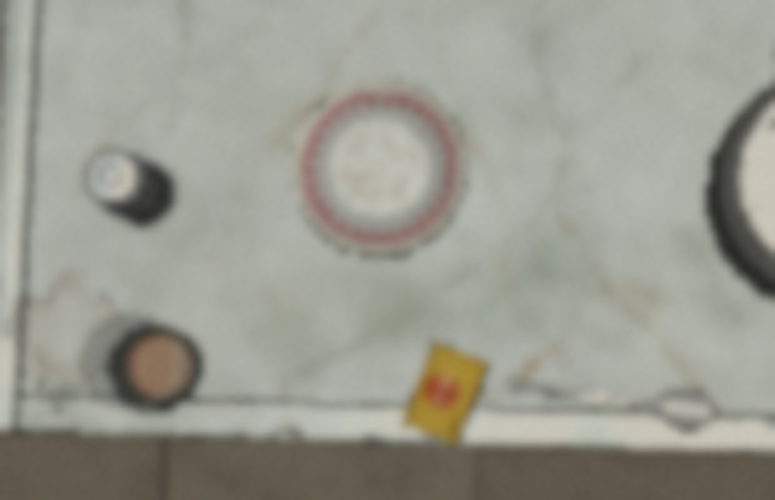

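View pics/c2.png

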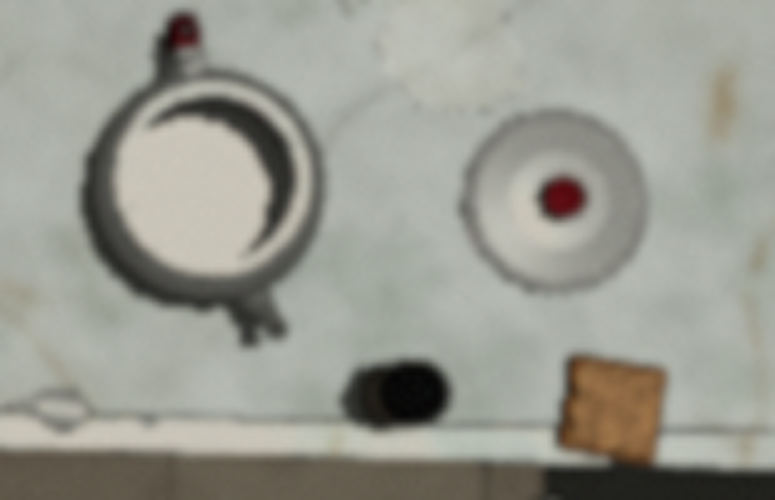

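View pics/c3.png

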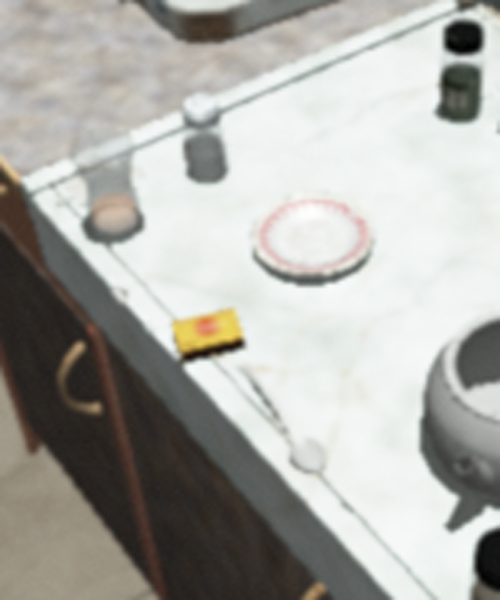

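Run:
```python
from h import *
A=(195,140);B=(320,140)
def m(n,o,x,y,z):print(n,ray("top",o[0]+x/5-.4,o[1]+y/5-.4,z))
m("saucer",A,381,168,.014);m("sauL",A,302,168,.014);m("sauR",A,460,168,.014)
m("mouth",B,214,178,.082);m("mouthL",B,113,178,.082);m("mouthR",B,315,178,.082);m("potL",B,85,190,.045);m("potR",B,324,190,.045);m("spout tip",B,262,335,.06)
m("handle",B,183,28,.076)
m("lid",B,558,200,.004);m("knob",B,562,196,.026)
m("shakercap",A,110,174,.078);m("shakerbase right edge",A,150,205,.0)
m("glassfoot",A,157,366,.003);m("glass tea",A,162,365,.015)
for p in[(572,355),(665,370),(655,462),(560,445),(613,408)]:m("coaster",B,*p,.011)
m("spoonA",A,510,380,.004);m("spoonB",A,720,410,.004)
for p in[(435,342),(487,357),(460,440),(407,425),(447,391)]:m("match",A,*p,.015)
m("jar",B,416,391,.096)
f=lambda n,x,y,z:print("scene",n,ray("scene",200+x*.3-.35,110+y*.3-.35,z))
f("saucer",313,236,.014);f("shaker",201,108,.075);f("glassfoot",113,222,.003);f("glassrim",108,150,.09);f("match",208,326,.015);f("spoonA",248,366,.004);f("spoonB",322,468,.004)
s=robot.sense();print(s["qpos"].round(3) if hasattr(s["qpos"],"round") else s["qpos"])
```

```text
saucer [0.5913 0.179 ]
sauL [0.59   0.2275]
sauR [0.5926 0.1306]
mouth [ 0.5837 -0.096 ]
mouthL [ 0.5821 -0.0376]
mouthR [ 0.5853 -0.1544]
potL [ 0.5794 -0.0224]
potR [ 0.5833 -0.1651]
spout tip [ 0.4948 -0.1279]
handle [ 0.6724 -0.0766]
lid [ 0.5863 -0.3156]
knob [ 0.586  -0.3122]
shakercap [0.575  0.3269]
shakerbase right edge [0.5662 0.3233]
glassfoot [0.4665 0.3134]
glass tea [0.4669 0.3074]
coaster [ 0.4904 -0.3229]
coaster [ 0.4828 -0.3796]
coaster [ 0.4267 -0.3736]
coaster [ 0.4355 -0.3159]
coaster [ 0.4588 -0.348 ]
spoonA [0.4639 0.0963]
spoonB [ 0.449  -0.0329]
match [0.4854 0.1419]
match [0.4772 0.1099]
match [0.4264 0.1246]
match [0.4346 0.157 ]
match [0.4559 0.1335]
jar [ 0.4635 -0.2116]
scene saucer [0.588  0.1753]
scene shaker [0.5718 0.3211]
scene glassfoot [0.4645 0.3128]
scene glassrim [0.4685 0.2992]
scene match [0.4566 0.1369]
scene spoonA [0.4627 0.089 ]
scene spoonB [ 0.4493 -0.031 ]
[-1.298  0.616 -0.013  1.425  0.008  1.103 -0.04 ]
```

Both views agree to about 5 mm, so I'm using these positions:

| Object | x | y | Notes |
|---|---|---|---|
| Saucer | 0.590 | 0.178 | |
| Mouth | 0.584 | −0.096 | |
| Coaster | 0.459 | −0.348 | yaw −7.5° |
| Shaker | 0.574 | 0.324 | |
| Glass | 0.466 | 0.312 | |
| Spoon | 0.457 | 0.032 | |
| Lid | 0.586 | −0.314 | |

I'll fetch the coaster first.

```bash
python3 -m inch '[[[1,0.028,-0.032,0,0,0,-5],[1,0.028,-0.032,0,0,0,-5],[1,0.028,-0.032,0,0,0,-5],[1,0.028,-0.032,0,0,0,-5],[1,0.028,-0.032,0,0,0,-5],[1,0.028,-0.032,0,0,0,-5],[1,0.028,-0.032,0,0,0,-5],[1,0.028,-0.032,0,0,0,-5],[1,0.028,-0.032,0,0,0,-5],[1,0.028,-0.032,0,0,0,-5],[1,0.006,-0.038,0,0,0,-2],[1,0.006,-0.038,0,0,0,-2],[1,0.006,-0.038,0,0,0,-2],[1,0.006,-0.038,0,0,0,-2],[1,0.006,-0.038,0,0,0,-2],[1,0.006,-0.038,0,0,0,-2],[1,0.006,-0.038,0,0,0,-2],[1,0.006,-0.038,0,0,0,-2]]]' 20
cat >> h.py <<'E'
def st():
    s=robot.sense();R=np.array(s["tcp_rot"]);print("t%.1f"%s["t"],"tcp",np.round(s["tcp_pos"],4),"yaw_y %.1f"%np.degrees(np.arctan2(R[1,1],R[0,1])),"z",R[:,2].round(3),"F",np.round(s["force"],1),"w %.4f"%s["gripper_width"])
E
python3 -c "from h import *;st()"
```

```text
t: 1.9
tcp_pos: [0.5191, -0.0042, 0.2294]
tcp_rot: [[-0.119, 0.993, -0.001], [0.993, 0.119, 0.0], [0.0, -0.001, -1.0]]
force: [-0.1, -0.1, -0.5]
gripper_width: 0.093
t1.9 tcp [ 0.5191 -0.0042  0.2294] yaw_y 6.8 z [-0.001  0.    -1.   ] F [-0.1 -0.1 -0.5] w 0.0930
```

```bash
python3 -m inch '[[[0.87,-0.006,-0.0344,0,0,0,-1.43],[0.87,-0.006,-0.0344,0,0,0,-1.43],[0.87,-0.006,-0.0344,0,0,0,-1.43],[0.87,-0.006,-0.0344,0,0,0,-1.43],[0.87,-0.006,-0.0344,0,0,0,-1.43],[0.87,-0.006,-0.0344,0,0,0,-1.43],[0.87,-0.006,-0.0344,0,0,0,-1.43],[0.87,-0.006,-0.0344,0,0,0,-1.43],[0.87,-0.006,-0.0344,0,0,0,-1.43],[0.87,-0.006,-0.0344,0,0,0,-1.43],[0.87,0,0,-0.036,0,0,0],[0.87,0,0,-0.036,0,0,0],[0.87,0,0,-0.036,0,0,0],[0.87,0,0,-0.02,0,0,0],[0.87,0,0,-0.02,0,0,0],[0.87,0,0,0,0,0,0]]]' 15
python3 - <<'E'
from h import *
st()
cv2.imwrite("pics/s1.png",cv2.resize(robot.camera("scene")[250:400,300:500,::-1],(800,600),interpolation=cv2.INTER_CUBIC))
E
```

```text
t: 3.5
tcp_pos: [0.4576, -0.345, 0.0787]
tcp_rot: [[0.129, 0.992, -0.006], [0.992, -0.129, 0.004], [0.004, -0.006, -1.0]]
force: [-0.5, -0.7, 0.7]
gripper_width: 0.0811
t3.5 tcp [ 0.4576 -0.345   0.0787] yaw_y -7.4 z [-0.006  0.004 -1.   ] F [-0.5 -0.7  0.7] w 0.0811
```

View pics/s1.png

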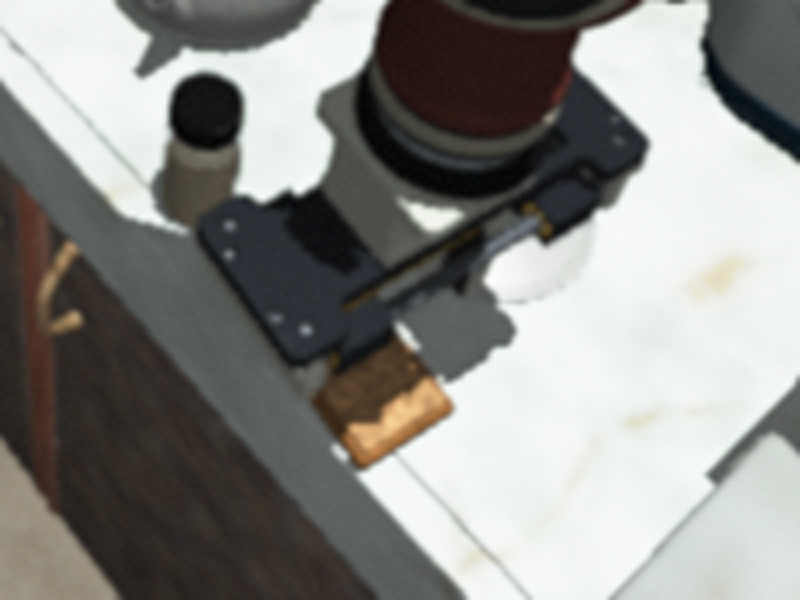

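The gripper is over the coaster at (385,400) and clear of the jar at (205,150) and the lid. Going down.

```bash
python3 -m inch '[[[0.87,0,-0.002,-0.02,0,0,0],[0.87,0,0,-0.02,0,0,0],[0.87,0,0,-0.015,0,0,0],[0.87,0,0,-0.007,0,0,0],[0.87,0,0,0,0,0,0],[0,0,0,0,0,0,0],[0,0,0,0,0,0,0],[0,0,0,0,0,0,0],[0,0,0,0,0,0,0],[0,0,0,0,0,0,0],[0,0,0,0,0,0,0],[0,0,0,0,0,0,0]]]' 15; python3 -c "from h import *;st()"
```

```text
t: 4.75
tcp_pos: [0.4596, -0.3491, 0.0203]
tcp_rot: [[0.129, 0.992, 0.001], [0.992, -0.129, -0.001], [-0.0, 0.001, -1.0]]
force: [-0.5, -0.1, 6.0]
gripper_width: 0.0593
t4.8 tcp [ 0.4596 -0.3491  0.0203] yaw_y -7.4 z [ 0.001 -0.001 -1.   ] F [-0.5 -0.1  6. ] w 0.0593
```

```bash
python3 -m inch '[[[0,0,0,0.02,0,0,0],[0,0,0,0.03,0,0,0],[0,0,0,0.03,0,0,0],[0,0,0,0.03,0,0,0],[0,0,0,0.03,0,0,0],[0,0.0127,0.039,0,0,0,0.74],[0,0.0127,0.039,0,0,0,0.74],[0,0.0127,0.039,0,0,0,0.74],[0,0.0127,0.039,0,0,0,0.74],[0,0.0127,0.039,0,0,0,0.74],[0,0.0127,0.039,0,0,0,0.74],[0,0.0127,0.039,0,0,0,0.74],[0,0.0127,0.039,0,0,0,0.74],[0,0.0127,0.039,0,0,0,0.74],[0,0.0127,0.039,0,0,0,0.74],[0,0,0,0,0,0,0],[0,0,0,0,0,0,0]]]'
python3 - <<'E'
from h import *
st()
cv2.imwrite("pics/s2.png",cv2.resize(robot.camera("scene")[120:300,200:440,::-1],(800,600),interpolation=cv2.INTER_CUBIC))
E
```

```text
t: 6.45
tcp_pos: [0.5859, 0.0426, 0.1588]
tcp_rot: [[-0.003, 1.0, -0.002], [1.0, 0.003, -0.0], [-0.0, -0.002, -1.0]]
force: [-0.3, -0.6, -0.9]
gripper_width: 0.0591
t6.5 tcp [0.5859 0.0426 0.1588] yaw_y 0.2 z [-0.002 -0.    -1.   ] F [-0.3 -0.6 -0.9] w 0.0591
```

View pics/s2.png

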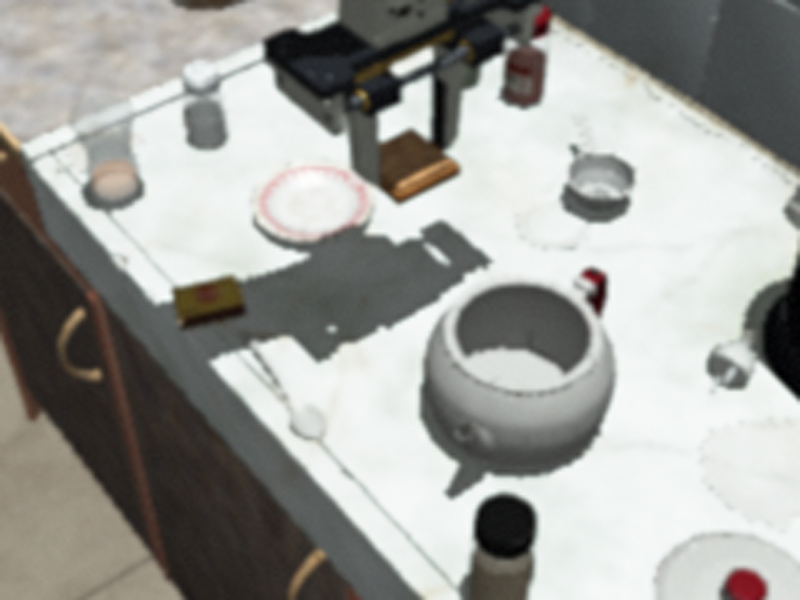

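The coaster is held flat between the fingers at (420,165). Lowering and releasing it.

```bash
python3 -m inch '[[[0,0,-0.001,-0.035,0,0,0],[0,0,0,-0.035,0,0,0],[0,0,0,-0.035,0,0,0],[0,0,0,-0.02,0,0,0],[0,0,0,-0.007,0,0,0],[0,0,0,-0.006,0,0,0],[0,0,0,0,0,0,0],[0,0,0,0,0,0,0],[0.85,0,0,0,0,0,0],[0.85,0,0,0,0,0,0],[0.85,0,0,0,0,0,0],[0.85,0,0,0,0,0,0],[0.85,0,0,0.02,0,0,0],[0.85,0,0,0.04,0,0,0],[0.85,0,0,0.04,0,0,0],[0.85,0,0,0.04,0,0,0],[0.85,-0.002,0.04,0,0,0,0],[0.85,-0.002,0.04,0,0,0,0],[0.85,-0.002,0.04,0,0,0,0],[0.85,0,0,0,0,0,0]]]'
python3 - <<'E'
from h import *
st()
cv2.imwrite("pics/t3f.png",robot.camera("top")[:,:,::-1])
im=cv2.imread("pics/t3f.png")
cv2.imwrite("pics/t3.png",cv2.resize(im[130:240,195:355],(800,550),interpolation=cv2.INTER_CUBIC))
E
```

```text
t: 8.5
tcp_pos: [0.5787, 0.1696, 0.161]
tcp_rot: [[-0.012, 1.0, -0.002], [1.0, 0.012, 0.006], [0.006, -0.002, -1.0]]
force: [-0.8, 1.1, -0.6]
gripper_width: 0.0789
t8.5 tcp [0.5787 0.1696 0.161 ] yaw_y 0.7 z [-0.002  0.006 -1.   ] F [-0.8  1.1 -0.6] w 0.0789
```

View pics/t3.png

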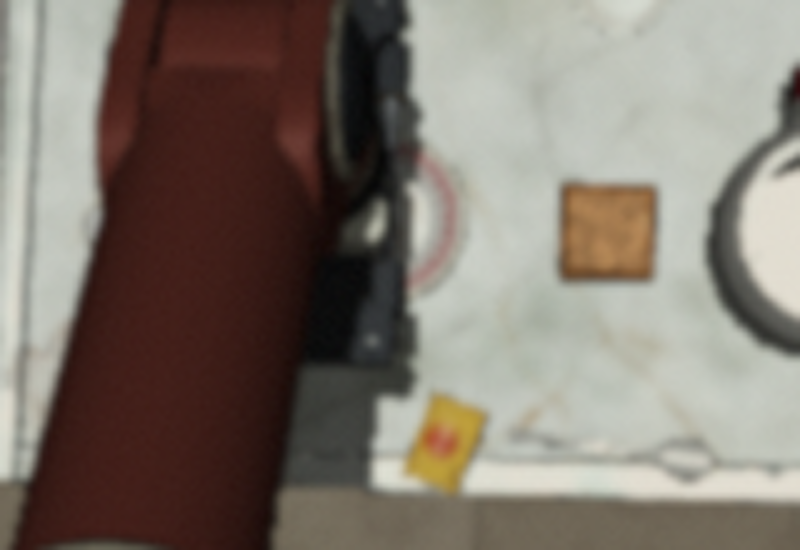

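```bash
python3 -c "
from h import *
print(ray('top',195+609/5-.4,130+231/5-.4,.011));st()"
python3 -m inch '[[[0.85,-0.0013,0.0325,0,0,0,0],[0.85,-0.0013,0.0325,0,0,0,0],[0.85,-0.0013,0.0325,0,0,0,0],[0.85,-0.0013,0.0325,0,0,0,0],[0.85,-0.0013,0.0325,0,0,0,0],[0.85,0,0,0,0,0,0],[0.85,0,0,0,0,0,0],[0.85,0,0,0,0,0,0]]]'; python3 -c "from h import *;st()"
```

```text
[0.5875 0.039 ]
t8.6 tcp [0.5793 0.165  0.1612] yaw_y 0.4 z [-0.001  0.002 -1.   ] F [-0.1 -0.3 -0.3] w 0.0790
t: 9.35
tcp_pos: [0.5747, 0.3196, 0.1618]
tcp_rot: [[0.004, 1.0, 0.0], [1.0, -0.004, -0.002], [-0.002, 0.0, -1.0]]
force: [-0.3, 0.3, 0.5]
gripper_width: 0.0793
t9.3 tcp [0.5747 0.3196 0.1618] yaw_y -0.2 z [ 0.    -0.002 -1.   ] F [-0.3  0.3  0.5] w 0.0793
```

```bash
python3 -m inch '[[[0.85,-0.001,0.004,-0.03,0,0,0],[0.85,0,0,-0.03,0,0,0],[0.85,0,0,-0.03,0,0,0],[0.85,0,0,-0.02,0,0,0],[0.85,0,0,-0.013,0,0,0],[0.85,0,0,0,0,0,0],[0,0,0,0,0,0,0],[0,0,0,0,0,0,0],[0,0,0,0,0,0,0],[0,0,0,0,0,0,0],[0,0,0,0,0,0,0],[0,0,0,0,0,0,0],[0,0,0,0,0,0,0],[0,0,0,0,0,0,0]]]' 15; python3 -c "from h import *;st()"
```

```text
t: 10.75
tcp_pos: [0.5729, 0.3268, 0.0389]
tcp_rot: [[0.0, 1.0, 0.0], [1.0, -0.0, 0.0], [0.0, 0.0, -1.0]]
force: [-0.6, -0.6, 2.7]
gripper_width: 0.038
t10.8 tcp [0.5729 0.3268 0.0389] yaw_y -0.0 z [ 0.  0. -1.] F [-0.6 -0.6  2.7] w 0.0380
```

```bash
python3 -m inch '[[[0,0,0,0.02,0,0,0],[0,0,0,0.03,0,0,0],[0,0,0,0.03,0,0,0],[0,0,0,0.02,0,0,0],[0,0,0,0,0,0,0],[0,0,0,0,0,0,0],[0,0,0,0,0,0,0]]]' 15
python3 - <<'E'
from h import *
st()
cv2.imwrite("pics/s4f.png",robot.camera("scene")[:,:,::-1])
cv2.imwrite("pics/s4.png",cv2.resize(cv2.imread("pics/s4f.png")[60:240,190:430],(800,600),interpolation=cv2.INTER_CUBIC))
E
```

```text
t: 11.45
tcp_pos: [0.5714, 0.3263, 0.1365]
tcp_rot: [[0.0, 1.0, -0.004], [1.0, -0.0, -0.002], [-0.002, -0.004, -1.0]]
force: [-0.2, -0.8, -1.4]
gripper_width: 0.0375
t11.4 tcp [0.5714 0.3263 0.1365] yaw_y -0.0 z [-0.004 -0.002 -1.   ] F [-0.2 -0.8 -1.4] w 0.0375
```

View pics/s4.png

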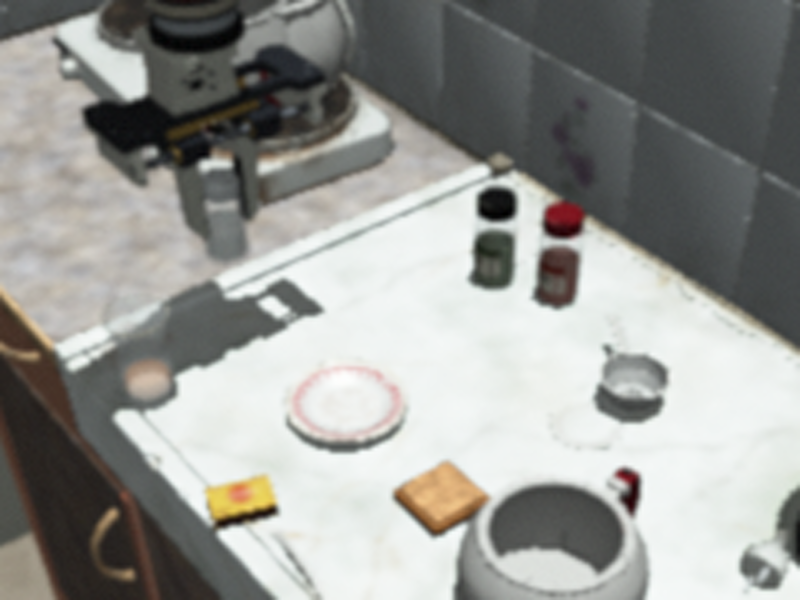

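Run:
```python
from h import *
f=lambda x,y,z:ray("scene",190+x*.3-.35,60+y*.3-.35,z)
print("bottom",f(226,247,.0976)); print("captop",f(222,168,.1776))
print("coaster",f(441,497,.012),"tcp px",(px("scene",[.5714,.3263,.1365])+.35-[190,60])/.3)
```

```text
bottom [0.5734 0.3329]
captop [0.5779 0.3282]
coaster [0.5826 0.0352] tcp px [222.5 213.5]
```

```bash
python3 -m inch '[[[0,0.0015,-0.029,0,0,0,0],[0,0.0015,-0.029,0,0,0,0],[0,0.0015,-0.029,0,0,0,0],[0,0.0015,-0.029,0,0,0,0],[0,0.0015,-0.029,0,0,0,0],[0,0.0015,-0.029,0,0,0,0],[0,0.0015,-0.029,0,0,0,0],[0,0.0015,-0.029,0,0,0,0],[0,0.0015,-0.029,0,0,0,0],[0,0.0015,-0.029,0,0,0,0],[0,0,0,0,0,0,0],[0,0,0,-0.03,0,0,0],[0,0,0,-0.03,0,0,0],[0,0,0,0,0,0,0],[0,0,0,0,0,0,0],[0,0,0,0,0,0,0],[0,0,0,0,0,0,0]]]' 15
python3 - <<'E'
from h import *
st()
cv2.imwrite("pics/s5f.png",robot.camera("scene")[:,:,::-1])
cv2.imwrite("pics/s5.png",cv2.resize(cv2.imread("pics/s5f.png")[130:265,250:430],(800,600),interpolation=cv2.INTER_CUBIC))
E
```

```text
t: 13.2
tcp_pos: [0.5889, 0.0368, 0.0801]
tcp_rot: [[0.0, 1.0, 0.003], [1.0, -0.0, 0.0], [0.0, 0.003, -1.0]]
force: [1.1, 0.4, -1.5]
gripper_width: 0.0374
t13.2 tcp [0.5889 0.0368 0.0801] yaw_y -0.0 z [ 0.003  0.    -1.   ] F [ 1.1  0.4 -1.5] w 0.0374
```

View pics/s5.png

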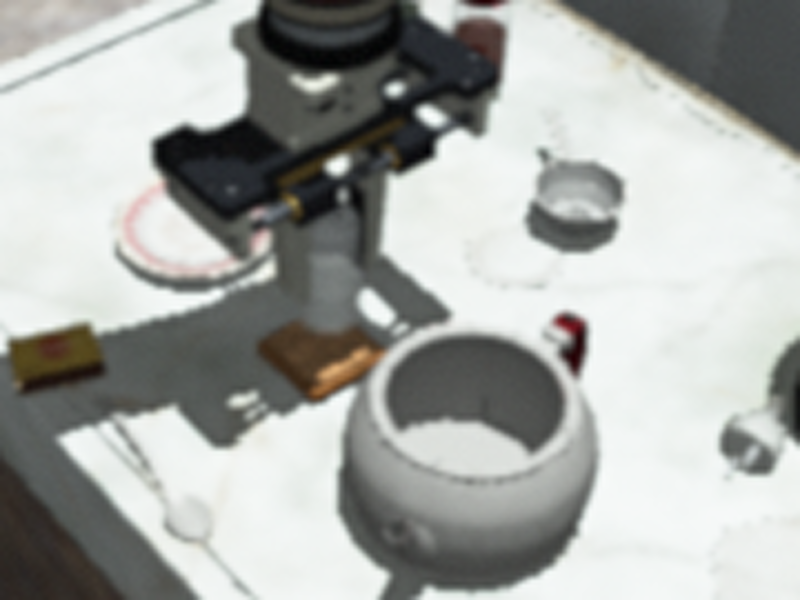

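Run:
```python
from h import *
f=lambda x,y,z:ray("scene",250+x*.225-.39,130+y*.225-.39,z)
print(f(335,320,.041),f(322,352,.014))
```

```text
[0.5876 0.0287] [0.5814 0.0333]
```

```bash
python3 -m inch '[[[0,-0.002,0.003,-0.01,0,0,0],[0,0,0,-0.008,0,0,0],[0,0,0,-0.005,0,0,0],[0,0,0,-0.003,0,0,0],[0,0,0,0,0,0,0],[0,0,0,0,0,0,0],[0,0,0,0,0,0,0]]]' 15; python3 -c "from h import *;st()"
```

```text
t: 13.95
tcp_pos: [0.5852, 0.0398, 0.0528]
tcp_rot: [[0.0, 1.0, -0.001], [1.0, -0.0, 0.0], [0.0, -0.001, -1.0]]
force: [-2.3, -0.2, 4.9]
gripper_width: 0.0375
t13.9 tcp [0.5852 0.0398 0.0528] yaw_y -0.0 z [-0.001  0.    -1.   ] F [-2.3 -0.2  4.9] w 0.0375
```

```bash
python3 -m inch '[[[0.8,0,0,0,0,0,0],[0.8,0,0,0,0,0,0],[0.8,0,0,0,0,0,0],[0.8,0,0,0,0,0,0],[0.8,0,0,0.02,0,0,0],[0.8,0,0,0.03,0,0,0],[0.8,0,0,0.03,0,0,0],[0.8,0,0,0.03,0,0,0],[0.8,0,0,0.03,0,0,0],[0.32,-0.0254,-0.0016,0,0,0,-1.32],[0.32,-0.0254,-0.0016,0,0,0,-1.32],[0.32,-0.0254,-0.0016,0,0,0,-1.32],[0.32,-0.0254,-0.0016,0,0,0,-1.32],[0.32,-0.0254,-0.0016,0,0,0,-1.32],[0.32,0,0,-0.03,0,0,0],[0.32,0,0,-0.03,0,0,0],[0.32,0,0,0,0,0,0],[0.32,0,0,0,0,0,0],[0.32,0,0,0,0,0,0]]]' 15
python3 - <<'E'
from h import *
st()
cv2.imwrite("pics/s6f.png",robot.camera("scene")[:,:,::-1])
cv2.imwrite("pics/s6.png",cv2.resize(cv2.imread("pics/s6f.png")[130:265,230:410],(800,600),interpolation=cv2.INTER_CUBIC))
E
```

```text
t: 15.85
tcp_pos: [0.46, 0.0315, 0.1338]
tcp_rot: [[0.116, 0.993, 0.003], [0.993, -0.116, 0.0], [0.0, 0.002, -1.0]]
force: [-0.5, 0.5, -0.9]
gripper_width: 0.0296
t15.8 tcp [0.46   0.0315 0.1338] yaw_y -6.6 z [ 0.003  0.    -1.   ] F [-0.5  0.5 -0.9] w 0.0296
```

View pics/s6.png

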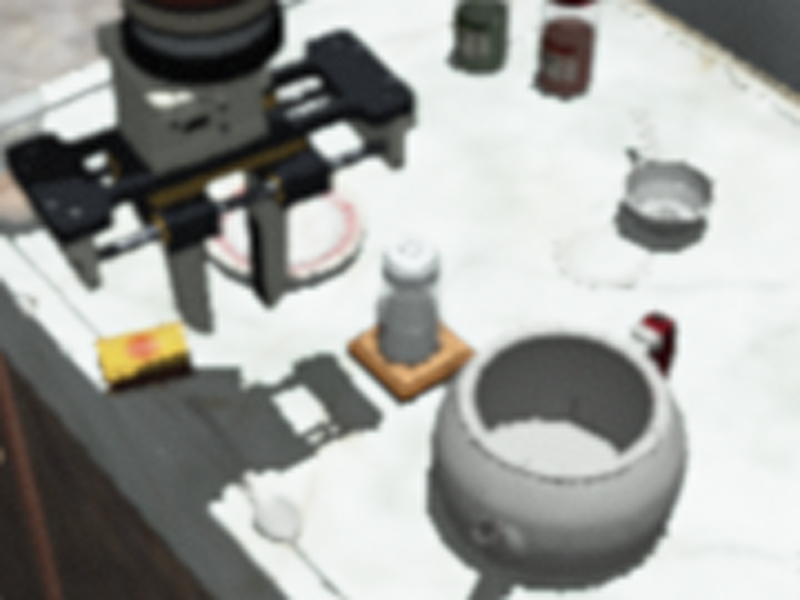

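The shaker stands centred on the coaster at (408,330). Going down on the spoon.

```bash
python3 -m inch '[[[0.32,-0.002,0,-0.03,0,0,0],[0.32,0,0,-0.03,0,0,0],[0.32,0,0,-0.03,0,0,0],[0.32,0,0,-0.015,0,0,0],[0.32,0,0,-0.01,0,0,0],[0.32,0,0,-0.005,0,0,0],[0.32,0,0,0,0,0,0],[0.32,0,0,0,0,0,0],[0,0,0,0,0,0,0],[0,0,0,0,0,0,0],[0,0,0,0,0,0,0],[0,0,0,0,0,0,0],[0,0,0,0,0,0,0],[0,0,0,0,0,0,0]]]' 15; python3 -c "from h import *;st()"
```

```text
t: 17.3
tcp_pos: [0.4572, 0.0318, 0.0132]
tcp_rot: [[0.115, 0.993, 0.001], [0.993, -0.115, 0.0], [0.001, 0.001, -1.0]]
force: [-0.1, -0.2, 6.0]
gripper_width: 0.0185
t17.3 tcp [0.4572 0.0318 0.0132] yaw_y -6.6 z [ 0.001  0.    -1.   ] F [-0.1 -0.2  6. ] w 0.0185
```

```bash
python3 -m inch '[[[0,0,0,0.02,0,0,0],[0,0,0,0.03,0,0,0],[0,0,0,0.04,0,0,0],[0,0,0,0.04,0,0,0],[0,0,0,0.02,0,0,0],[0,0.0111,0.0204,0,0,0,8.05],[0,0.0111,0.0204,0,0,0,8.05],[0,0.0111,0.0204,0,0,0,8.05],[0,0.0111,0.0204,0,0,0,8.05],[0,0.0111,0.0204,0,0,0,8.05],[0,0.0111,0.0204,0,0,0,8.05],[0,0.0111,0.0204,0,0,0,8.05],[0,0.0111,0.0204,0,0,0,8.05],[0,0.0111,0.0204,0,0,0,8.05],[0,0.0111,0.0204,0,0,0,8.05],[0,0.0111,0.0204,0,0,0,8.05],[0,0.0111,0.0204,0,0,0,8.05],[0,0,0,0,0,0,0],[0,0,0,0,0,0,0],[0,0,0,0,0,0,0]]]' 15
python3 - <<'E'
from h import *
st()
cv2.imwrite("pics/s7f.png",robot.camera("scene")[:,:,::-1])
cv2.imwrite("pics/s7.png",cv2.resize(cv2.imread("pics/s7f.png")[80:230,210:410],(800,600),interpolation=cv2.INTER_CUBIC))
E
```

```text
t: 19.3
tcp_pos: [0.5896, 0.2747, 0.1623]
tcp_rot: [[-1.0, 0.003, -0.001], [0.003, 1.0, -0.002], [0.001, -0.002, -1.0]]
force: [-0.6, 0.1, -1.3]
gripper_width: 0.0185
t19.3 tcp [0.5896 0.2747 0.1623] yaw_y 89.8 z [-0.001 -0.002 -1.   ] F [-0.6  0.1 -1.3] w 0.0185
```

View pics/s7.png

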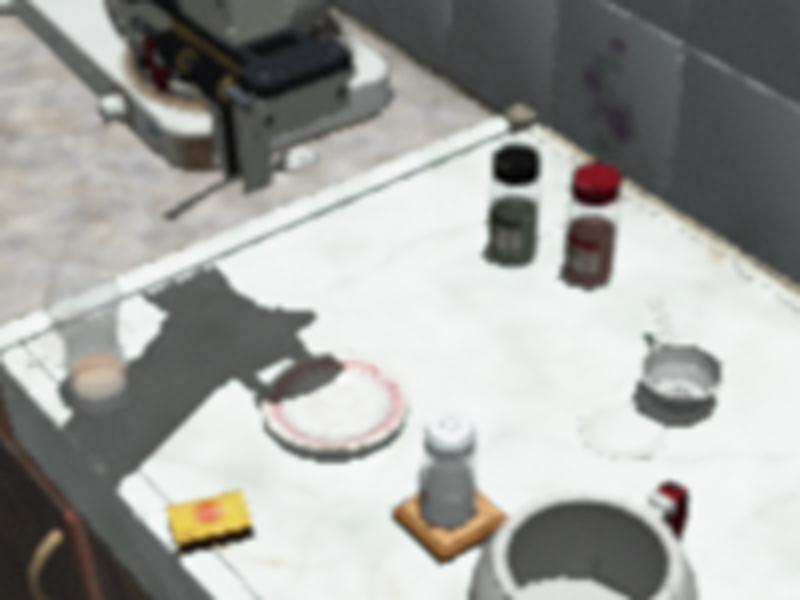

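The spoon is held level and points away from the robot, with the bowl at (300,157) and the handle end at (170,215). Laying it down.

```bash
python3 -m inch '[[[0,0,0.003,-0.03,0,0,0],[0,0,0,-0.03,0,0,0],[0,0,0,-0.03,0,0,0],[0,0,0,-0.03,0,0,0],[0,0,0,-0.015,0,0,0],[0,0,0,-0.008,0,0,0],[0,0,0,-0.005,0,0,0],[0,0,0,0,0,0,0],[0,0,0,0,0,0,0]]]' 15; python3 -c "from h import *;st()"
```

```text
t: 20.25
tcp_pos: [0.5909, 0.2798, 0.0159]
tcp_rot: [[-1.0, 0.001, 0.002], [0.001, 1.0, 0.001], [-0.002, 0.001, -1.0]]
force: [-0.0, -0.2, 0.1]
gripper_width: 0.0186
t20.2 tcp [0.5909 0.2798 0.0159] yaw_y 90.0 z [ 0.002  0.001 -1.   ] F [-0.  -0.2  0.1] w 0.0186
```

```bash
python3 -m inch '[[[0,0,0,-0.0025,0,0,0],[0,0,0,0,0,0,0],[0.33,0,0,0,0,0,0],[0.33,0,0,0,0,0,0],[0.33,0,0,0,0,0,0],[0.33,0,0,0.02,0,0,0],[0.33,0,0,0.03,0,0,0],[0.33,0,0,0.04,0,0,0],[1,0,0,0.04,0,0,0],[1,0,0,0.027,0,0,0],[1,-0.0248,0.0068,0,0,0,0],[1,-0.0248,0.0068,0,0,0,0],[1,-0.0248,0.0068,0,0,0,0],[1,-0.0248,0.0068,0,0,0,0],[1,-0.0248,0.0068,0,0,0,0],[1,0,0,0,0,0,0],[1,0,0,0,0,0,0],[1,0,0,0,0,0,0]]]' 15
python3 - <<'E'
from h import *
st()
cv2.imwrite("pics/s8f.png",robot.camera("scene")[:,:,::-1])
cv2.imwrite("pics/s8.png",cv2.resize(cv2.imread("pics/s8f.png")[110:230,210:370],(800,600),interpolation=cv2.INTER_CUBIC))
E
```

```text
t: 22.05
tcp_pos: [0.4674, 0.3127, 0.1692]
tcp_rot: [[-1.0, 0.002, 0.001], [0.002, 1.0, -0.0], [-0.001, -0.0, -1.0]]
force: [0.5, -1.0, 0.1]
gripper_width: 0.0929
t22.1 tcp [0.4674 0.3127 0.1692] yaw_y 89.9 z [ 0.001 -0.    -1.   ] F [ 0.5 -1.   0.1] w 0.0929
```

View pics/s8.png

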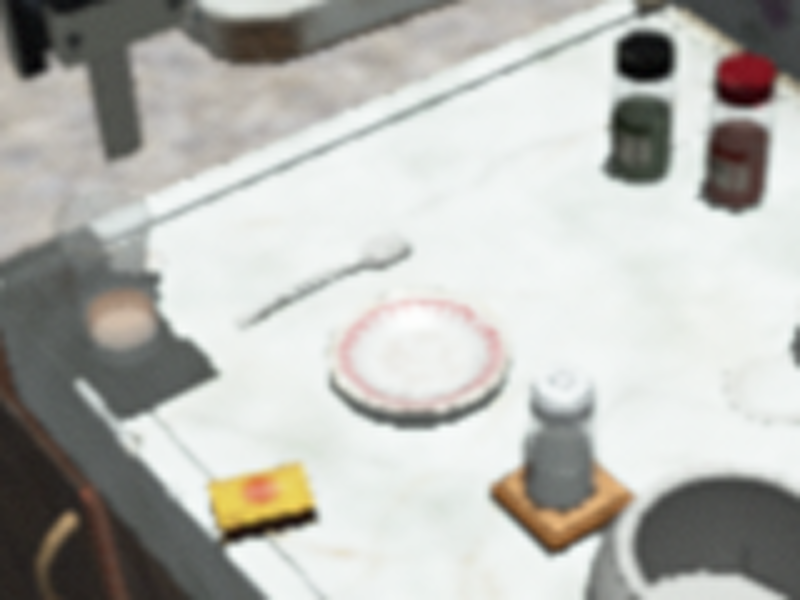

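The spoon lies flat beside the saucer, from (245,325) to (410,245). Now the glass.

```bash
python3 -m inch '[[[1,0,0,-0.03,0,0,0],[1,0,0,-0.03,0,0,0],[1,0,0,-0.03,0,0,0],[1,0,0,-0.015,0,0,0],[1,0,0,-0.012,0,0,0],[1,0,0,0,0,0,0],[1,0,0,0,0,0,0],[0,0,0,0,0,0,0],[0,0,0,0,0,0,0],[0,0,0,0,0,0,0],[0,0,0,0,0,0,0],[0,0,0,0,0,0,0],[0,0,0,0,0,0,0],[0,0,0,0,0,0,0]]]' 12
python3 - <<'E'
from h import *
st()
f=lambda x,y,z:ray("scene",210+x*.2-.4,110+y*.2-.4,z)
print("spoon",f(245,325,.004),f(410,245,.006),"saucer",f(421,353,.014),"coaster",f(562,498,.014),"match",f(261,493,.015))
E
```

```text
t: 23.5
tcp_pos: [0.4661, 0.3133, 0.0523]
tcp_rot: [[-1.0, 0.0, 0.0], [0.0, 1.0, -0.0], [-0.0, -0.0, -1.0]]
force: [0.2, -0.2, 1.5]
gripper_width: 0.0557
t23.5 tcp [0.4661 0.3133 0.0523] yaw_y 90.0 z [ 0. -0. -1.] F [ 0.2 -0.2  1.5] w 0.0557
spoon [0.527  0.2717] [0.6482 0.2715] saucer [0.5892 0.1757] coaster [0.5804 0.0322] match [0.4546 0.1349]
```

```bash
python3 -m inch '[[[0,0,0,0.02,0,0,0],[0,0,0,0.03,0,0,0],[0,0,0,0.03,0,0,0],[0,0.0208,-0.0223,0,0,0,0],[0,0.0208,-0.0223,0,0,0,0],[0,0.0208,-0.0223,0,0,0,0],[0,0.0208,-0.0223,0,0,0,0],[0,0.0208,-0.0223,0,0,0,0],[0,0.0208,-0.0223,0,0,0,0],[0,0,0,0,0,0,0],[0,0,0,-0.03,0,0,0],[0,0,0,-0.025,0,0,0],[0,0,0,0,0,0,0],[0,0,0,0,0,0,0],[0,0,0,0,0,0,0]]]' 12
python3 - <<'E'
from h import *
st()
cv2.imwrite("pics/s9f.png",robot.camera("scene")[:,:,::-1])
cv2.imwrite("pics/s9.png",cv2.resize(cv2.imread("pics/s9f.png")[120:210,235:355],(800,600),interpolation=cv2.INTER_CUBIC))
E
```

```text
t: 25.0
tcp_pos: [0.5916, 0.1805, 0.0785]
tcp_rot: [[-1.0, -0.0, 0.002], [-0.0, 1.0, 0.001], [-0.002, 0.001, -1.0]]
force: [0.2, -0.1, -0.8]
gripper_width: 0.0558
t25.0 tcp [0.5916 0.1805 0.0785] yaw_y 90.0 z [ 0.002  0.001 -1.   ] F [ 0.2 -0.1 -0.8] w 0.0558
```

View pics/s9.png

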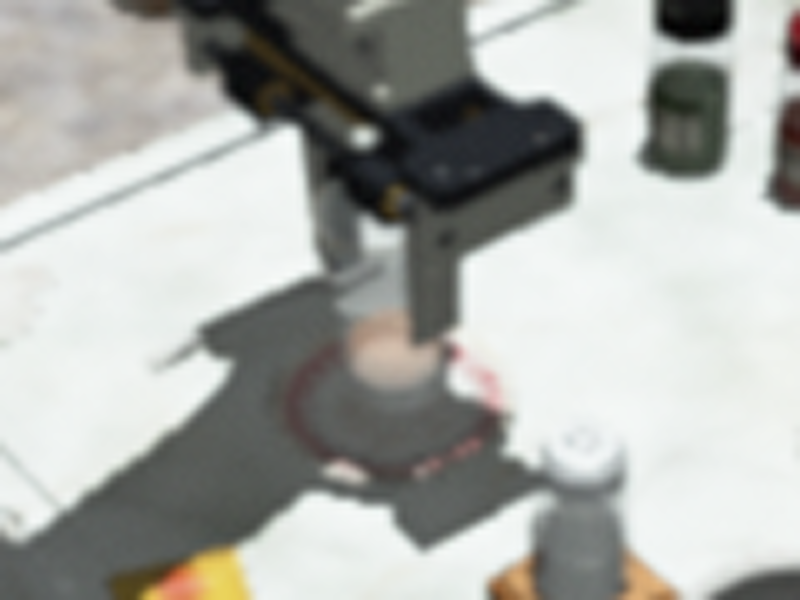

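Run:
```python
from h import *
f=lambda x,y,z:ray("scene",235+x*.15-.4,120+y*.15-.4,z)
print(f(397,390,.027),f(393,405,.014))
```

```text
[0.5872 0.17  ] [0.5882 0.1756]
```

```bash
python3 -m inch '[[[0,0,0,-0.01,0,0,0],[0,0,0,-0.007,0,0,0],[0,0,0,-0.004,0,0,0],[0,0,0,0,0,0,0],[0,0,0,0,0,0,0],[0,0,0,0,0,0,0]]]' 12; python3 -c "from h import *;st()"
```

```text
t: 25.65
tcp_pos: [0.5911, 0.1789, 0.0564]
tcp_rot: [[-1.0, 0.001, 0.0], [0.001, 1.0, -0.001], [-0.0, -0.001, -1.0]]
force: [-0.8, -2.0, 3.6]
gripper_width: 0.0561
t25.6 tcp [0.5911 0.1789 0.0564] yaw_y 90.0 z [ 0.    -0.001 -1.   ] F [-0.8 -2.   3.6] w 0.0561
```

```bash
python3 -m inch '[[[1,0,0,0,0,0,0],[1,0,0,0,0,0,0],[1,0,0,0,0,0,0],[1,0,0,0,0,0,0],[1,0,0,0.02,0,0,0],[1,0,0,0.03,0,0,0],[1,0,0,0.04,0,0,0],[1,0,0,0.04,0,0,0],[1,0,-0.041,0,0,0,0],[1,0,-0.041,0,0,0,0],[1,0,-0.041,0,0,0,0],[1,0,-0.041,0,0,0,0],[1,0,-0.041,0,0,0,0],[1,0,-0.041,0,0,0,0],[0.6,0,-0.041,0,0,0,0],[0.6,0,-0.041,0,0,0,0],[0.6,0,-0.041,0,0,0,0],[0.6,0,-0.041,0,0,0,0],[0.6,0,-0.041,0,0,0,0],[0.6,-0.005,-0.041,0,0,0,0]]]' 15;  python3 -m inch '[[[0.6,0,0,-0.03,0,0,0],[0.6,0,0,-0.03,0,0,0],[0.6,0,0,0,0,0,0],[0.6,0,0,0,0,0,0],[0.6,0,0,0,0,0,0]]]' 15
python3 - <<'E'
from h import *
st()
cv2.imwrite("pics/s10f.png",robot.camera("scene")[:,:,::-1])
t=robot.camera("top")[:,:,::-1];cv2.imwrite("pics/t10f.png",t)
cv2.imwrite("pics/s10.png",np.hstack([cv2.resize(cv2.imread("pics/s10f.png")[140:340,250:490],(480,400)),cv2.resize(t[150:250,200:280],(320,400))]))
E
```

```text
t: 27.65
tcp_pos: [0.5862, -0.3134, 0.1859]
tcp_rot: [[-1.0, -0.001, 0.001], [-0.001, 1.0, 0.001], [-0.001, 0.001, -1.0]]
force: [0.5, 0.2, 0.1]
gripper_width: 0.0568
t: 28.15
tcp_pos: [0.5871, -0.3124, 0.128]
tcp_rot: [[-1.0, -0.0, 0.003], [-0.0, 1.0, -0.001], [-0.003, -0.001, -1.0]]
force: [-0.9, -0.2, -0.1]
gripper_width: 0.0557
t28.1 tcp [ 0.5871 -0.3124  0.128 ] yaw_y 90.0 z [ 0.003 -0.001 -1.   ] F [-0.9 -0.2 -0.1] w 0.0557
```

View pics/s10.png

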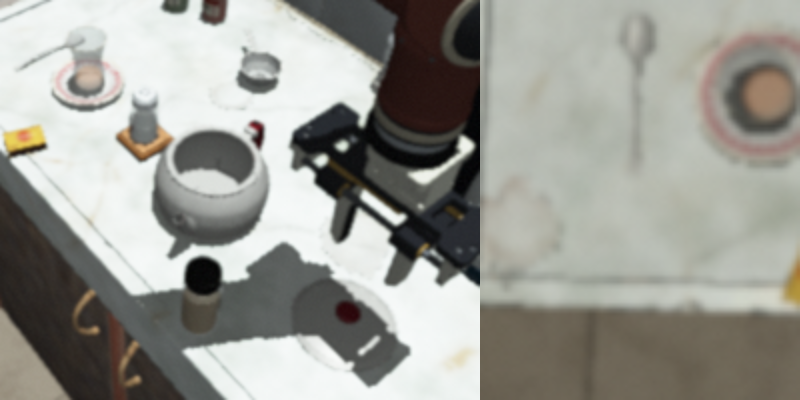

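The glass stands upright in the saucer and the spoon lies alongside. Gripping the lid's knob.

```bash
python3 -m inch '[[[0.6,-0.001,-0.001,-0.03,0,0,0],[0.6,0,0,-0.03,0,0,0],[0.6,0,0,-0.025,0,0,0],[0.6,0,0,-0.012,0,0,0],[0.6,0,0,-0.007,0,0,0],[0.6,0,0,0,0,0,0],[0.6,0,0,0,0,0,0],[0,0,0,0,0,0,0],[0,0,0,0,0,0,0],[0,0,0,0,0,0,0],[0,0,0,0,0,0,0],[0,0,0,0,0,0,0],[0,0,0,0,0,0,0]]]' 30; python3 -c "from h import *;st()"; python3 -m inch '[[[0,0,0,0.02,0,0,0],[0,0,0,0.03,0,0,0],[0,0,0,0.04,0,0,0],[0,0,0,0.03,0,0,0],[0,0,0,0,0,0,0],[0,0,0,0,0,0,0],[0,0,0,0,0,0,0]]]' 30
python3 - <<'E'
from h import *
st()
cv2.imwrite("pics/s11f.png",robot.camera("scene")[:,:,::-1])
cv2.imwrite("pics/s11.png",cv2.resize(cv2.imread("pics/s11f.png")[170:350,310:510],(667,600)))
E
```

```text
t: 29.55
tcp_pos: [0.585, -0.3136, 0.0225]
tcp_rot: [[-1.0, 0.0, 0.0], [0.0, 1.0, -0.0], [-0.0, -0.0, -1.0]]
force: [-0.8, -0.5, 1.8]
gripper_width: 0.0246
t29.6 tcp [ 0.585  -0.3136  0.0225] yaw_y 90.0 z [ 0. -0. -1.] F [-0.8 -0.5  1.8] w 0.0246
t: 30.25
tcp_pos: [0.5835, -0.3126, 0.1401]
tcp_rot: [[-1.0, 0.0, -0.004], [0.0, 1.0, 0.002], [0.004, 0.002, -1.0]]
force: [-0.2, 0.2, -1.2]
gripper_width: 0.0245
t30.2 tcp [ 0.5835 -0.3126  0.1401] yaw_y 90.0 z [-0.004  0.002 -1.   ] F [-0.2  0.2 -1.2] w 0.0245
```

View pics/s11.png

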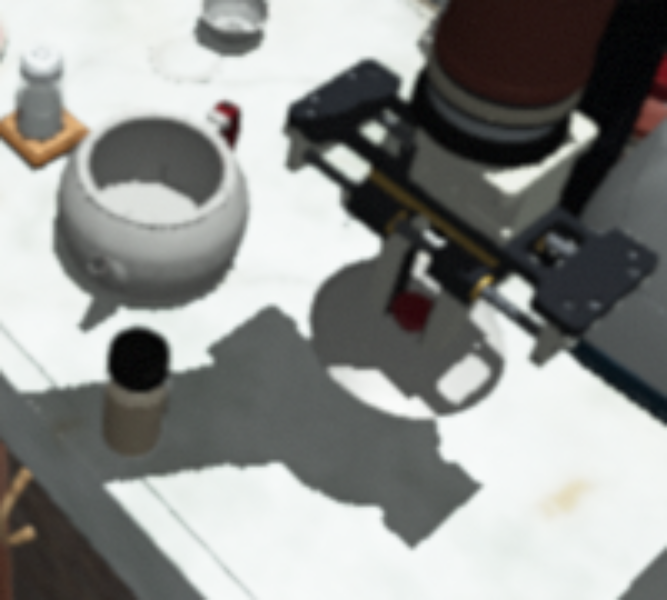

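Run:
```python
from h import *
f=lambda x,y,z:ray("scene",310+x*.3-.35,170+y*.3-.35,z)
print("mouth",f(157,168,.082),"L",f(75,168,.082),"R",f(237,168,.082))
# lid ellipse centre at plate mid height
print("lid",f(408,337,.1225),"shaker top",f(41,60,.094))
```

```text
mouth [ 0.5815 -0.0986] L [ 0.5357 -0.0626] R [ 0.6261 -0.1338]
lid [ 0.5794 -0.3164] shaker top [0.5791 0.0312]
```

```bash
python3 -m inch '[[[0,0,0.0272,0,0,0,0],[0,0,0.0272,0,0,0,0],[0,0,0.0272,0,0,0,0],[0,0,0.0272,0,0,0,0],[0,0,0.0272,0,0,0,0],[0,0,0.0272,0,0,0,0],[0,0,0.0272,0,0,0,0],[0,0,0.0272,0,0,0,0],[0,0,0,0,0,0,0],[0,0,0,-0.02,0,0,0],[0,0,0,0,0,0,0],[0,0,0,0,0,0,0],[0,0,0,0,0,0,0],[0,0,0,0,0,0,0]]]' 30
python3 - <<'E'
from h import *
st()
cv2.imwrite("pics/s12f.png",robot.camera("scene")[:,:,::-1])
cv2.imwrite("pics/s12.png",cv2.resize(cv2.imread("pics/s12f.png")[150:285,290:440],(667,600),interpolation=cv2.INTER_CUBIC))
E
```

```text
t: 31.7
tcp_pos: [0.5852, -0.0963, 0.1227]
tcp_rot: [[-1.0, 0.001, 0.001], [0.001, 1.0, -0.0], [-0.001, -0.0, -1.0]]
force: [-0.9, -0.4, -0.3]
gripper_width: 0.0248
t31.7 tcp [ 0.5852 -0.0963  0.1227] yaw_y 89.9 z [ 0.001 -0.    -1.   ] F [-0.9 -0.4 -0.3] w 0.0248
```

View pics/s12.png

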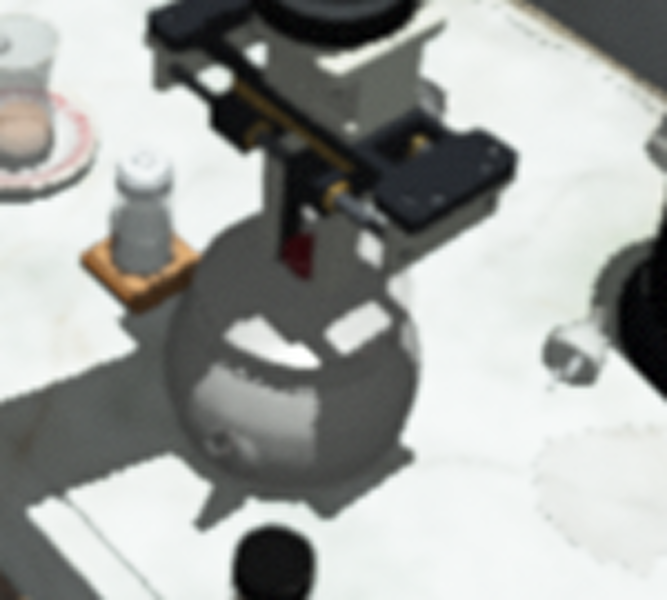

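The lid hangs level over the mouth at (295,295). Lowering it.

```bash
python3 -m inch '[[[0,0,0,-0.008,0,0,0],[0,0,0,-0.005,0,0,0],[0,0,0,-0.004,0,0,0],[0,0,0,-0.002,0,0,0],[0,0,0,0,0,0,0],[0,0,0,0,0,0,0],[0,0,0,0,0,0,0]]]' 30; python3 -c "from h import *;st()"
```

```text
t: 32.45
tcp_pos: [0.5845, -0.0956, 0.1041]
tcp_rot: [[-1.0, 0.0, -0.001], [0.0, 1.0, 0.0], [0.001, 0.0, -1.0]]
force: [-2.6, 0.1, 7.0]
gripper_width: 0.0246
t32.5 tcp [ 0.5845 -0.0956  0.1041] yaw_y 90.0 z [-0.001  0.    -1.   ] F [-2.6  0.1  7. ] w 0.0246
```

Contact came at the expected height. Releasing, rising and backing off so both cameras can see everything.

```bash
python3 -m inch '[[[0.6,0,0,0,0,0,0],[0.6,0,0,0,0,0,0],[0.6,0,0,0,0,0,0],[0.6,0,0,0,0,0,0],[0.6,0,0,0.02,0,0,0],[0.6,0,0,0.03,0,0,0],[0.6,0,0,0.04,0,0,0],[0.6,0,0,0.03,0,0,0],[0.6,-0.006,-0.04,0,0,0,0],[0.6,-0.006,-0.04,0,0,0,0],[0.6,-0.006,-0.04,0,0,0,0],[0.6,-0.006,-0.04,0,0,0,0],[0.6,-0.006,-0.04,0,0,0,0],[0.6,-0.006,-0.04,0,0,0,0],[0.6,0,0,0,0,0,0],[0.6,0,0,0,0,0,0],[0.6,0,0,0,0,0,0]]]'
python3 - <<'E'
from h import *
st()
s=robot.camera("scene")[:,:,::-1];t=robot.camera("top")[:,:,::-1]
cv2.imwrite("pics/s13f.png",s);cv2.imwrite("pics/t13f.png",t)
a=cv2.resize(s[130:280,230:430],(400,300),interpolation=cv2.INTER_CUBIC);a=cv2.resize(s[130:280,230:430],(780,300*780//400)[:2] if 0 else (400,300),interpolation=cv2.INTER_CUBIC)
b=cv2.resize(t[140:220,215:395],(720,320),interpolation=cv2.INTER_CUBIC)
c=np.zeros((600,720,3),np.uint8);c[:280,:400]=a[:280];c[280:]=b;cv2.imwrite("pics/f.png",c)
E
```

```text
t: 34.15
tcp_pos: [0.5495, -0.3337, 0.2229]
tcp_rot: [[-1.0, -0.002, 0.0], [-0.002, 1.0, 0.002], [-0.0, 0.002, -1.0]]
force: [-0.1, 0.3, 0.1]
gripper_width: 0.0559
t34.1 tcp [ 0.5495 -0.3337  0.2229] yaw_y 90.1 z [ 0.     0.002 -1.   ] F [-0.1  0.3  0.1] w 0.0559
```

View pics/f.png

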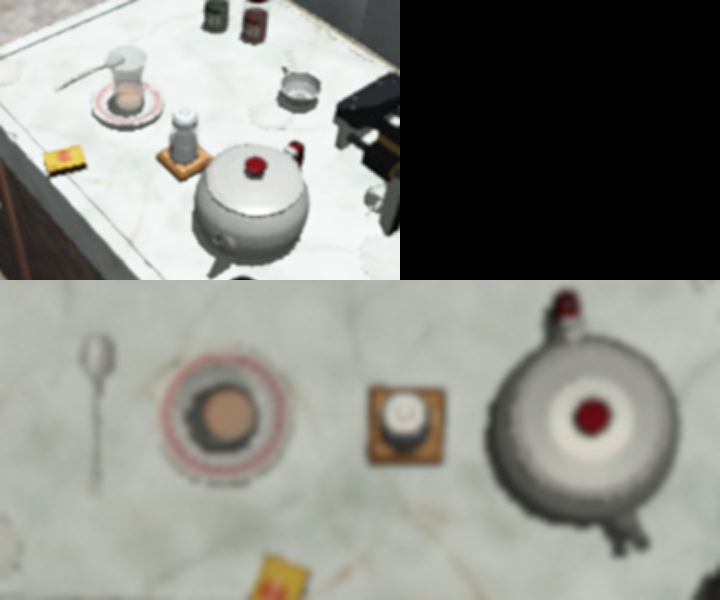

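I've now viewed 18 pictures, which is over the budget of 14, so I won't view any more. The last check uses numbers from this picture: knob (592,416), tea in the glass (227,413), saucer ring (224,416), shaker cap (405,412), coaster (406,426), spoon (98,335)–(97,490).

Run:
```python
from h import *
f=lambda x,y,z:ray("top",215+x/4-.375,140+(y-280)/4-.375,z)
for n,a in dict(knob=(592,416,.108),tea=(227,413,.021),foot=(222,417,.008),saucer=(224,416,.014),cap=(405,412,.094),coaster=(406,426,.013),spA=(98,335,.005),spB=(97,490,.003),match=(279,584,.015)).items(): print(n,f(*a))
```

```text
knob [ 0.5848 -0.0942]
tea [0.5914 0.1763]
foot [0.59   0.1819]
saucer [0.59   0.1795]
cap [0.5859 0.0384]
coaster [0.5862 0.0398]
spA [0.6518 0.281 ]
spB [0.5313 0.2768]
match [0.4625 0.1326]
```

```bash
python3 -c "
from station import robot
print(robot.close_job())"
```

```text
the job is handed in; nothing more can be done
None
```

The tea is laid out and the job was handed in at about 34 s of the 131 s allowed. Nothing was dropped, and none of my measurements at the end failed. `close_job` gives no verdict, so these figures are my own.

| Check (top camera unless noted) | Measured | Allowed |
|---|---|---|
| Lid off mouth centre | about 2 mm | 14 mm |
| Lid release height | within 1 mm of the rim (arm reading) | ±6 mm |
| Glass off saucer centre | 2–4 mm, upright by eye | 14 mm |
| Coaster to saucer | about 140 mm | 95–175 mm |
| Coaster to pot mouth | about 135 mm | 95–175 mm |
| Coaster off the saucer's cross line | 4 mm | 28 mm |
| Shaker off coaster centre | about 2 mm | 15 mm |
| Spoon beside saucer | about 100 mm, on the side away from the pot | 60–115 mm |
| Spoon off straight | about 2° | 15° |

- **Left in place:** The saucer reads within 2 mm of where it started, and the teapot sits where it was in the last pictures. I only measured the matchbox from a cut-off crop, where it looks unmoved. The jar was last seen standing in place before the lid was lowered; I did not measure it again.
- **Disagreements:** The scene camera read about 4–5 mm low in x and y against the top camera and the arm, so I allowed for that. Gripped widths came out narrower than the sizes given (shaker 38 mm, not 42; glass 56 mm, not 58; knob 24.5 mm, not 28), but every grip held.
- **Picture budget:** I viewed 18 pictures, four more than the budget of 14 and past the one or two extra allowed.

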